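# Set up stepped tube supports for welding

### The arm

A 7-joint arm with a two-finger parallel gripper is mounted at the origin on the work surface. World frame = base frame: x ahead of the robot, y to its left, z up, the work surface at z = 0. Lengths are in m, angles in rad, forces in N, time in s.
With the tool pointing down it reaches from about 0.4 to 0.85 m from the base axis. Payload 4.5 kg.
Tool frame: the origin (TCP) lies at the very end of the fingers, on their centre line; the grasp point (between the pads) lies 19 mm behind it; z points along the fingers, y is the line along which they close (so a half turn about z gives the same grasp; the last joint's range is limited). The gripper opens to 88 mm and grips with 3 to 60 N. Pads are 18 mm wide; open, the fingers measure 123 mm over their backs; the gripper's body (75 mm by 187 mm) begins 45 mm behind the grasp point.
Start: joints at [1.265, 0.689, -0.195, 1.565, 0.157, 0.902, -0.215], TCP at [0.208, -0.589, 0.239] pointing down, gripper open.
Joint ranges: [-3.01, 3.01], [-0.46, 2.08], [-1.47, 1.51], [0.13, 2.56], [-1, 4.14], [0.04, 2.09], [-2.66, 2.66]. Speed limits (rad/s): [2.57, 2.57, 3.14, 3.14, 3.14, 3.14, 3.14].

### API

Orientations are given as a unit quaternion [x, y, z, w].
In Python, from plant import r, optics gives the robot as it stands.
- The arm moves only by the tool servo_tool, never from a script. Its arguments are lists of equal length, an entry for each row: "translation": the shift along the tool's x, y, z in m, a list of three; "turn": the turn, a rotation vector about the tool's x, y, z in rad, a list of three. In form: {"translation": [[dx, dy, dz], ...], "turn": [[rx, ry, rz], ...]}. A call has 1 to 10 rows; each row shifts and turns the commanded pose from where the row before left it, along the tool's axes as they then stand; what a row does not reach is not made up. A row lasts 1/8 s, in which the tool goes at most 62.5 mm and 10.7 degrees, less where a joint would pass 70% of its speed; a pose out of reach is approached as far as the arm can. A call is refused whole if a number of a shift passes 0.0625 or a number of a turn 0.188, either way. A call with a gripper value outside its range is refused whole. "grip" is the opening, from 0 (shut) to 1 (fully open), set as the call begins (left out, the last holds). The fingers move at their own pace and stop on an object; "grip_force" is the grip in N (left out, the last holds). Time passes only in rows, so rows that do not move let the fingers close. It gives the time, the measured TCP pose, the force, the opening and the grip force at its end, in the units of the state.
- r.get_state(): the state, without advancing time (a new reading comes with each control period).
- optics.snapshot(name): name is "scene" or "top"; returns a dict with "img" (400x640x3 uint8, red, green, blue), "z_map" (400x640 float32, m along the optical axis (not along the pixel's ray), 0 where there is no reading), "mtx" (3x3 intrinsics, pixels), "R" (3x3) and "t" (3): a world point X has camera coordinates R X + t. Camera axes: x right, y down, z forward; pixel columns grow to the right and rows downward; lengths in m; the calibration is good to about 2 mm. A picture is of the moment at which its call begins.
- r.finish_job(): hands the job in; it is judged then, once.
The state is a dict: "clock": time; "q": joint angles; "qd": joint speeds; "joint_torque": joint torques, N m; "tool_pos": TCP position; "eef_rot": TCP orientation; "contact_force": force on the tool from outside, world axes, zero at the start; "moment": the same for the moment, N m; "opening": opening from 0.0 (shut) to 1.0 (fully open); "finger_force": force on a finger pad.
Only numpy, scipy, OpenCV 4.12 (cv2) and the standard library are available. Lean on these libraries where they do the work, as an engineer would, in place of code of your own. Each camera call takes 0.05 s, during which the arm holds its last target. There are 200 camera calls.

### The job

The four loose steel tubes have been cut for the stepped support on the bench, whose tallest and shortest tubes are already welded at the two ends of the row. Stand each loose tube upright on one of the four bare foot plates, centred on it, so that the row steps down evenly in height from the tall end tube to the short one, ready to be tacked. Do not knock any of the tubes over.

Things in the scene. Friction and masses are not known exactly. Their poses are not given: they have to be found in the camera images.
- tube_130: Loose cut length of plain round steel tube, 130 mm long, 42 mm outside diameter, 3 mm wall, open at both ends, about 0.40 kg; stands on end on the bench among the four loose tubes, which differ only in length (130, 105, 80 and 55 mm). Origin: on its axis at half its length, so 65 mm above what it stands on; z runs along the tube, either end may be up.
- tube_105: Loose cut length of plain round steel tube, 105 mm long, 42 mm outside diameter, 3 mm wall, open at both ends, about 0.33 kg; stands on end on the bench among the four loose tubes, which differ only in length (130, 105, 80 and 55 mm). Origin: on its axis at half its length, so 52.5 mm above what it stands on; z runs along the tube, either end may be up.
- tube_80: Loose cut length of plain round steel tube, 80 mm long, 42 mm outside diameter, 3 mm wall, open at both ends, about 0.25 kg; stands on end on the bench among the four loose tubes, which differ only in length (130, 105, 80 and 55 mm). Origin: on its axis at half its length, so 40 mm above what it stands on; z runs along the tube, either end may be up.
- tube_55: Loose cut length of plain round steel tube, 55 mm long, 42 mm outside diameter, 3 mm wall, open at both ends, about 0.17 kg; stands on end on the bench among the four loose tubes, which differ only in length (130, 105, 80 and 55 mm). Origin: on its axis at half its length, so 27.5 mm above what it stands on; z runs along the tube, either end may be up.
- plate_1: Bare pale square steel foot plate, 68 x 68 x 6 mm, fixed on a grey steel flat bar (the sill, 100 x 500 x 10 mm) lying across the bench; the one farthest to the robot's left (+y) of the four bare plates, in a straight row 80 mm apart between the two welded end tubes. Origin: centre of its underside, 10 mm above the bench; its top is 16 mm above the bench; y runs along the row.
- plate_2: Bare pale square steel foot plate, 68 x 68 x 6 mm, fixed on a grey steel flat bar (the sill, 100 x 500 x 10 mm) lying across the bench; second from the left of the four bare plates, in a straight row 80 mm apart between the two welded end tubes. Origin: centre of its underside, 10 mm above the bench; its top is 16 mm above the bench; y runs along the row.
- plate_3: Bare pale square steel foot plate, 68 x 68 x 6 mm, fixed on a grey steel flat bar (the sill, 100 x 500 x 10 mm) lying across the bench; third from the left of the four bare plates, in a straight row 80 mm apart between the two welded end tubes. Origin: centre of its underside, 10 mm above the bench; its top is 16 mm above the bench; y runs along the row.
- plate_4: Bare pale square steel foot plate, 68 x 68 x 6 mm, fixed on a grey steel flat bar (the sill, 100 x 500 x 10 mm) lying across the bench; the one farthest to the right (-y) of the four bare plates, in a straight row 80 mm apart between the two welded end tubes. Origin: centre of its underside, 10 mm above the bench; its top is 16 mm above the bench; y runs along the row.
- high_post: Tall end tube of the row, 155 mm long, 42 mm outside diameter, upright and welded to its own 68 x 68 x 6 mm plate at one end of the sill (left or right end differs from start to start), 80 mm beyond the nearest bare plate; fixed, its top 171 mm above the bench. Origin: on its axis, underside of its plate, 10 mm above the bench; y runs along the row.
- low_post: Short end tube of the row, 30 mm long, 42 mm outside diameter, upright and welded to its own 68 x 68 x 6 mm plate at one end of the sill (left or right end differs from start to start), 80 mm beyond the nearest bare plate; fixed, its top 46 mm above the bench. Origin: on its axis, underside of its plate, 10 mm above the bench; y runs along the row.

How it is judged:
At the end, for the whole second after the job is handed in: Counting from the tall welded end tube, the 130, 105, 80 and 55 mm tubes stand in that order on the four foot plates, each with its axis within 12 mm of its plate's centre, seated on the plate (within 4 mm in height), upright within about 3 degrees, released and at rest (height (world z) of tube_130 between 0.077 and 0.085 m and angle between the z axis of each of tube_130, tube_105, tube_80, tube_55 and the z axis of high_post, either way round below 0.06 rad and linear speed of each of tube_130, tube_105, tube_80, tube_55 below 0.01 m/s and angular speed of each of tube_130, tube_105, tube_80, tube_55 below 0.1 rad/s and contact force between each of tube_130, tube_105, tube_80, tube_55 and the fingers below 0.05 N and height (world z) of tube_105 between 0.0645 and 0.0725 m and height (world z) of tube_80 between 0.052 and 0.06 m and height (world z) of tube_55 between 0.0395 and 0.0475 m and ((horizontal distance between high_post and plate_1 below 0.12 m and horizontal distance between tube_130 and plate_1 below 0.012 m and horizontal distance between tube_105 and plate_2 below 0.012 m and horizontal distance between tube_80 and plate_3 below 0.012 m and horizontal distance between tube_55 and plate_4 below 0.012 m) or (horizontal distance between high_post and plate_4 below 0.12 m and horizontal distance between tube_130 and plate_4 below 0.012 m and horizontal distance between tube_105 and plate_3 below 0.012 m and horizontal distance between tube_80 and plate_2 below 0.012 m and horizontal distance between tube_55 and plate_1 below 0.012 m))); the robot touches nothing.
It fails at once if the 130 mm tube is knocked over (leans more than about 57 degrees) (angle between tube_130's own z axis and vertical between 1 and 2.14 rad).
It fails at once if the 105 mm tube is knocked over (leans more than about 57 degrees) (angle between tube_105's own z axis and vertical between 1 and 2.14 rad).
It fails at once if the 80 mm tube is knocked over (leans more than about 57 degrees) (angle between tube_80's own z axis and vertical between 1 and 2.14 rad).
It fails at once if the 55 mm tube is knocked over (leans more than about 57 degrees) (angle between tube_55's own z axis and vertical between 1 and 2.14 rad).
It also fails if it takes over 88 s, if anything falls off the work surface, if the arm or the gripper's body presses on something with over 40 N, if the wrist force passes 120 N, or if a joint passes its speed limit or range.

## Working session

There is one attempt and no reset: what is moved stays moved. The work goes in short steps, Python scripts to look and compute and a tool call to move; the robot and the scene stay as the last step left them, time stands still between calls to the robot, and variables do not carry over. Pictures are saved under pics/ and viewed, at most 14 in all, crops included, and the job is handed in when it is done.

Besides the shell and the picture viewer there is one more tool, called after "Request:" by a JSON object that holds its "op" and its "data". servo_tool: Moves the arm, as the interface text tells. Its arguments: {"type":"object","properties":{"translation":{"type":"array"},"turn":{"type":"array"},"grip":{"type":"number"},"grip_force":{"type":"number"}},"required":["translation","turn"]}

```bash
mkdir -p pics
cat > h.py <<'E'
import numpy as np, cv2
from plant import r, optics
def snap(n):
    s=optics.snapshot(n); z=s["z_map"]; v,u=np.indices(z.shape)
    K=s["mtx"]; c=np.stack([(u-K[0,2])/K[0,0]*z,(v-K[1,2])/K[1,1]*z,z],-1)
    s["P"]=(c-s["t"])@s["R"]; s["P"][z==0]=np.nan   # R^T (c-t)
    return s
def save(s,f): cv2.imwrite("pics/"+f,s["img"][...,::-1])
E
python3 - <<'E'
from h import *
for n in("top","scene"):
    s=snap(n); save(s,n+"1.png"); print(n,-s["R"].T@s["t"],s["R"].round(3).tolist())
st=r.get_state(); print({k:st[k] for k in("clock","tool_pos","eef_rot","opening")})
E
```

```text
top [ 0.37031007 -0.01433919  1.23322855] [[0.001, -1.0, -0.026], [-0.987, 0.003, -0.159], [0.159, 0.026, -0.987]]
scene [1.03434199 0.6240652  0.66845437] [[-0.789, 0.614, 0.014], [0.353, 0.472, -0.808], [-0.502, -0.632, -0.59]]
{'clock': 0.1, 'tool_pos': array([ 0.2080713 , -0.58876015,  0.23798771]), 'eef_rot': array([ 9.85595796e-01,  1.69116072e-01, -2.12874775e-04, -7.97190240e-04]), 'opening': 0.9967520279576904}
```

```bash
ls .
```

```text
h.py
pics
```

View pics/top1.png

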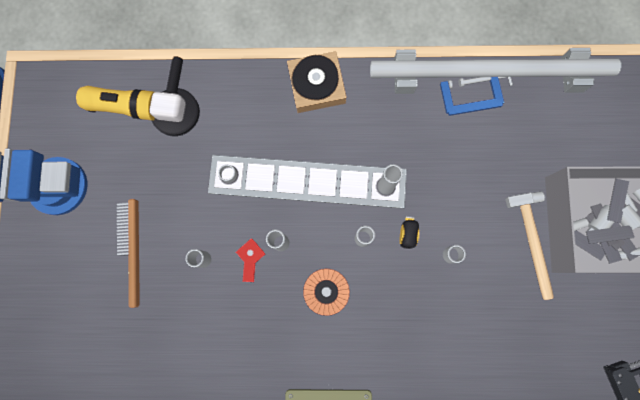

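View pics/scene1.png

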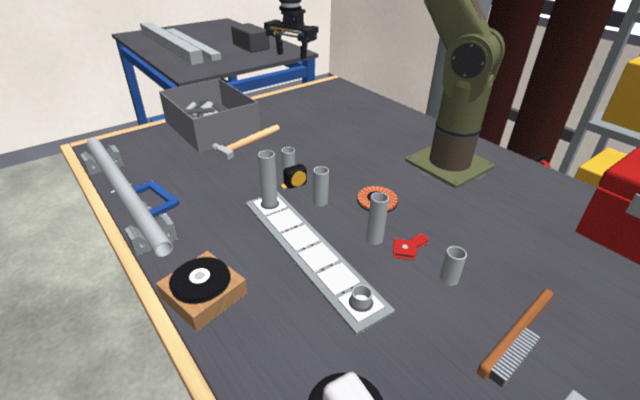

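The top view shows the tall post on the right (−y) at px (392,175) and the short post on the left at (228,174). The four bare plates lie at about (260..354,178). The loose tubes are at about (195,258), (275,239), (366,235) and (456,254).

```bash
cat >> h.py <<'E'
from scipy.optimize import least_squares
def ring(P):
    f=least_squares(lambda c:np.hypot(P[:,0]-c[0],P[:,1]-c[1])-c[2],[*np.median(P[:,:2],0),.02],loss="soft_l1",f_scale=.001)
    return f.x, np.abs(f.fun).mean()
def tube(s,u,v,w=22):
    P=s["P"][v-w:v+w,u-w:u+w].reshape(-1,3); P=P[np.isfinite(P[:,2])]; Q=P[P[:,2]>.025]
    h=np.percentile(Q[:,2],95); T=Q[Q[:,2]>h-.006]; return h,len(T),*ring(T)
E
python3 - <<'E'
from h import *
s=snap("top")
for u,v in((195,258),(275,239),(366,235),(456,254),(228,174),(392,175)):
    h,n,c,e=tube(s,u,v); print(u,v,round(h,4),n,c.round(4),round(e,4))
m=(s["img"].min(2)>205).astype(np.uint8)
m[:150]=0;m[215:]=0;m[:,:205]=0;m[:,410:]=0
n,l,st,c=cv2.connectedComponentsWithStats(m,connectivity=4)
for i in range(1,n):
    if st[i,4]<60: continue
    P=s["P"][l==i]; P=P[np.isfinite(P[:,2])]; P=P[abs(P[:,2]-.016)<.01]
    if len(P)<50: continue
    b=cv2.minAreaRect(P[:,:2].astype(np.float32)); print(st[i,4],c[i].round(1),P.mean(0).round(4),np.round(b[0],4),np.round(b[1],4),b[2])
s2=snap("scene"); print(np.isfinite(s2["P"][...,2]).mean(), [np.nanmedian(x["P"][...,2].ravel()[:]) for x in(s,s2)])
E
```

```text
195 258 0.082 76 [0.4124 0.315  0.0193] 0.0008
275 239 0.1316 82 [0.4534 0.1191 0.0193] 0.0009
366 235 0.1077 72 [ 0.4647 -0.0863  0.0193] 0.0008
456 254 0.0578 71 [ 0.4232 -0.3044  0.0196] 0.0008
228 174 0.0486 69 [0.6256 0.2539 0.0193] 0.0009
392 175 0.1723 91 [ 0.5937 -0.1442  0.0194] 0.0008
376 [228.5 175. ] [0.6245 0.2528 0.0164] [0.6276 0.2537] [0.0695 0.0714] 85.72674560546875
703 [259.5 176.9] [0.6198 0.1743 0.0163] [0.6209 0.1741] [0.0691 0.0708] 84.83447265625
708 [290.7 179.2] [0.6137 0.0944 0.0162] [0.6148 0.0941] [0.0688 0.0712] 85.03987121582031
123 [227.5 173.5] [0.6295 0.2576 0.0164] [0.6291 0.2579] [0.026  0.0301] 88.9930648803711
716 [322.1 181.6] [0.607  0.0146 0.0162] [0.6086 0.0139] [0.0693 0.0714] 84.87348175048828
725 [353.7 183.8] [ 0.6009 -0.0652  0.0162] [ 0.6022 -0.0657] [0.0695 0.0712] 85.85430145263672
312 [383.  189.6] [ 0.5858 -0.1388  0.016 ] [ 0.5958 -0.1457] [0.0697 0.0713] 84.92198181152344
0.99587890625 [np.float64(0.0005349213792746415), np.float64(-0.0012372882344904269)]
```

Request:
{"op": "servo_tool", "data": {"translation": [[0, 0, 0], [0, 0, 0], [0, 0, 0], [0, 0, 0], [0, 0, 0], [0, 0, 0], [0, 0, 0], [0, 0, 0]], "turn": [[0, 0, -0.176], [0, 0, -0.176], [0, 0, -0.176], [0, 0, -0.176], [0, 0, -0.176], [0, 0, -0.176], [0, 0, -0.175], [0, 0, 0]], "grip": 1}}

```text
clock: 1.2
tool_pos: [0.208, -0.5892, 0.2384]
eef_rot: [0.708, 0.706, 0.0, -0.0]
contact_force: [-0.2, 0.2, 1.1]
opening: 1.004
finger_force: 0.0
```

Request:
{"op": "servo_tool", "data": {"translation": [[0.0356, 0.0269, 0], [0.0356, 0.0269, 0], [0.0356, 0.0269, 0], [0.0356, 0.0269, 0], [0.0356, 0.0269, 0], [0.0356, 0.0269, 0], [0.0356, 0.0269, 0], [0.0356, 0.0269, 0], [0, 0, 0.03], [0, 0, 0]], "turn": [[0, 0, 0], [0, 0, 0], [0, 0, 0], [0, 0, 0], [0, 0, 0], [0, 0, 0], [0, 0, 0], [0, 0, 0], [0, 0, 0], [0, 0, 0]]}}

```text
clock: 2.45
tool_pos: [0.4223, -0.3037, 0.2075]
eef_rot: [0.708, 0.707, -0.001, -0.002]
contact_force: [0.0, -0.5, 0.2]
opening: 1.003
finger_force: 0.0
```

Request:
{"op": "servo_tool", "data": {"translation": [[-0.0007, 0.0009, 0.04], [0, 0, 0.04], [0, 0, 0.04], [0, 0, 0.04], [0, 0, 0.0255], [0, 0, 0]], "turn": [[0, 0, 0], [0, 0, 0], [0, 0, 0], [0, 0, 0], [0, 0, 0], [0, 0, 0]]}}

```text
clock: 3.2
tool_pos: [0.4237, -0.3058, 0.0225]
eef_rot: [0.708, 0.706, -0.001, -0.001]
contact_force: [-0.7, 0.1, 0.1]
opening: 0.999
finger_force: 0.0
```

Request:
{"op": "servo_tool", "data": {"translation": [[0, 0, 0], [0, 0, 0], [0, 0, 0], [0, 0, 0], [0, 0, 0], [0, 0, 0], [0, 0, 0], [0, 0, 0]], "turn": [[0, 0, 0], [0, 0, 0], [0, 0, 0], [0, 0, 0], [0, 0, 0], [0, 0, 0], [0, 0, 0], [0, 0, 0]], "grip": 0, "grip_force": 30}}

```text
clock: 4.2
tool_pos: [0.4244, -0.3053, 0.0234]
eef_rot: [0.707, 0.707, -0.0, 0.0]
contact_force: [-0.9, -0.7, 5.0]
opening: 0.478
finger_force: 30.0
```

Request:
{"op": "servo_tool", "data": {"translation": [[0, 0, -0.03], [0, 0, -0.05], [0, 0, -0.06], [0, 0, -0.06], [0.04, 0.0163, 0], [0.04, 0.0163, 0], [0.04, 0.0163, 0], [0.04, 0.0163, 0], [0.04, 0.0163, 0], [0.04, 0.0163, 0]], "turn": [[0, 0, 0], [0, 0, 0], [0, 0, 0], [0, 0, 0], [0, 0, 0], [0, 0, 0], [0, 0, 0], [0, 0, 0], [0, 0, 0], [0, 0, 0]]}}

```text
clock: 5.45
tool_pos: [0.5222, -0.0639, 0.2226]
eef_rot: [0.707, 0.707, -0.0, -0.0]
contact_force: [0.2, -0.3, -1.8]
opening: 0.48
finger_force: 30.0
```

Request:
{"op": "servo_tool", "data": {"translation": [[0.04, 0.0163, 0], [0.04, 0.0163, 0], [0.04, 0.0163, 0], [0.04, 0.0163, 0], [0.04, 0.0163, 0], [0.04, 0.0163, 0], [0, 0, 0], [0, 0, 0]], "turn": [[0, 0, 0], [0, 0, 0], [0, 0, 0], [0, 0, 0], [0, 0, 0], [0, 0, 0], [0, 0, 0], [0, 0, 0]]}}

```text
clock: 6.45
tool_pos: [0.6194, 0.1739, 0.2222]
eef_rot: [0.707, 0.707, -0.001, 0.0]
contact_force: [-0.2, -0.5, -1.2]
opening: 0.477
finger_force: 30.0
```

Down to about 0.040 (seated would be 0.0385).

Request:
{"op": "servo_tool", "data": {"translation": [[0, 0, 0.05], [0, 0, 0.05], [0, 0, 0.04], [0, 0, 0.03], [0, 0, 0.01], [0, 0, 0.003], [0, 0, 0]], "turn": [[0, 0, 0], [0, 0, 0], [0, 0, 0], [0, 0, 0], [0, 0, 0], [0, 0, 0], [0, 0, 0]]}}

```text
clock: 7.32
tool_pos: [0.6208, 0.1747, 0.0413]
eef_rot: [0.707, 0.707, 0.001, 0.0]
contact_force: [-0.2, 0.3, -1.3]
opening: 0.478
finger_force: 30.0
```

Request:
{"op": "servo_tool", "data": {"translation": [[0, 0, 0.001], [0, 0, 0.001], [0, 0, 0.0005], [0, 0, 0]], "turn": [[0, 0, 0], [0, 0, 0], [0, 0, 0], [0, 0, 0]]}}

```text
clock: 7.82
tool_pos: [0.6207, 0.1751, 0.0395]
eef_rot: [0.707, 0.707, 0.001, 0.001]
contact_force: [-1.9, -0.9, 8.3]
opening: 0.475
finger_force: 30.0
```

Request:
{"op": "servo_tool", "data": {"translation": [[0, 0, 0], [0, 0, 0], [0, 0, 0], [0, 0, 0], [0, 0, 0], [0, 0, 0], [0, 0, -0.03], [0, 0, -0.05], [0, 0, -0.05], [0, 0, -0.05]], "turn": [[0, 0, 0], [0, 0, 0], [0, 0, 0], [0, 0, 0], [0, 0, 0], [0, 0, 0], [0, 0, 0], [0, 0, 0], [0, 0, 0], [0, 0, 0]], "grip": 1}}

```text
clock: 9.07
tool_pos: [0.6198, 0.1747, 0.2193]
eef_rot: [0.707, 0.707, -0.0, -0.0]
contact_force: [0.2, 0.2, 0.2]
opening: 0.999
finger_force: 0.0
```

Request:
{"op": "servo_tool", "data": {"translation": [[0.0234, -0.0346, 0], [0.0234, -0.0346, 0], [0.0234, -0.0346, 0], [0.0234, -0.0346, 0], [0.0234, -0.0346, 0], [0.0234, -0.0346, 0], [0, 0, 0], [0, 0, 0]], "turn": [[0, 0, 0], [0, 0, 0], [0, 0, 0], [0, 0, 0], [0, 0, 0], [0, 0, 0], [0, 0, 0], [0, 0, 0]]}}

```text
clock: 10.07
tool_pos: [0.4131, 0.3148, 0.2178]
eef_rot: [0.707, 0.707, 0.0, 0.0]
contact_force: [0.5, -1.0, -0.0]
opening: 1.001
finger_force: 0.0
```

Run:
```python
from h import *
s=snap("top"); save(s,"top2.png")
for u,v in((195,258),(275,239),(366,235),(259,174)):
    h,n,c,e=tube(s,u,v,20 if u!=259 else 16); print(u,v,round(h,4),n,c.round(4),round(e,4))
print(r.get_state()["tool_pos"])
```

```text
195 258 0.6929 24 [-22.0151  24.5446  33.1046] 0.0003
275 239 0.132 81 [0.4534 0.119  0.0194] 0.0009
366 235 0.1075 75 [ 0.4645 -0.0863  0.0193] 0.0009
259 174 0.0738 61 [0.6202 0.1748 0.0194] 0.0009
[0.41347222 0.31435558 0.21764833]
```

View pics/top2.png

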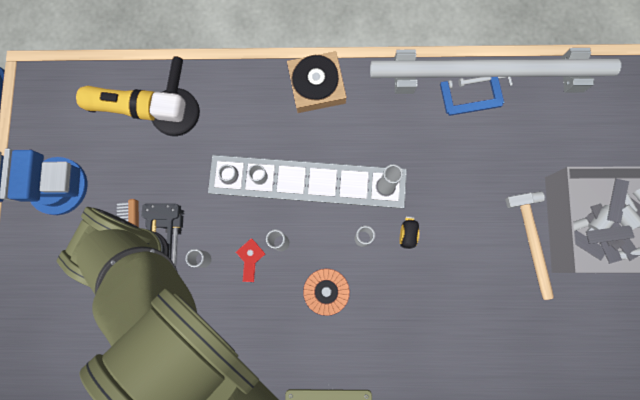

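The 55 mm tube stands on plate_1, in the image at (259,175), measured at (0.620, 0.175), as wanted. Next the 80 mm tube.

Request:
{"op": "servo_tool", "data": {"translation": [[0, -0.0007, 0.05], [0, 0, 0.05], [0, 0, 0.04], [0, 0, 0.033], [0, 0, 0], [0, 0, 0]], "turn": [[0, 0, 0], [0, 0, 0], [0, 0, 0], [0, 0, 0], [0, 0, 0], [0, 0, 0]]}}

```text
clock: 10.88
tool_pos: [0.4128, 0.3151, 0.0455]
eef_rot: [0.708, 0.707, 0.001, 0.0]
contact_force: [-0.8, -0.3, 0.2]
opening: 1.0
finger_force: 0.0
```

Request:
{"op": "servo_tool", "data": {"translation": [[0, 0, 0], [0, 0, 0], [0, 0, 0], [0, 0, 0], [0, 0, 0], [0, 0, 0], [0, 0, 0], [0, 0, 0]], "turn": [[0, 0, 0], [0, 0, 0], [0, 0, 0], [0, 0, 0], [0, 0, 0], [0, 0, 0], [0, 0, 0], [0, 0, 0]], "grip": 0}}

```text
clock: 11.88
tool_pos: [0.412, 0.3153, 0.0448]
eef_rot: [0.707, 0.707, 0.0, 0.0]
contact_force: [1.4, -0.4, 1.2]
opening: 0.468
finger_force: 30.0
```

Request:
{"op": "servo_tool", "data": {"translation": [[0, 0, -0.03], [0, 0, -0.06], [0, 0, -0.06], [-0.0315, 0.0287, 0], [-0.0315, 0.0287, 0], [-0.0315, 0.0287, 0], [-0.0315, 0.0287, 0], [-0.0315, 0.0287, 0], [-0.0315, 0.0287, 0], [-0.0315, 0.0287, 0]], "turn": [[0, 0, 0], [0, 0, 0], [0, 0, 0], [0, 0, 0], [0, 0, 0], [0, 0, 0], [0, 0, 0], [0, 0, 0], [0, 0, 0], [0, 0, 0]]}}

```text
clock: 13.12
tool_pos: [0.6122, 0.0934, 0.1936]
eef_rot: [0.707, 0.707, -0.001, -0.001]
contact_force: [0.1, -0.2, -3.3]
opening: 0.475
finger_force: 30.0
```

Request:
{"op": "servo_tool", "data": {"translation": [[0, 0, 0], [0, 0, 0], [0, 0, 0.05], [0, 0, 0.04], [0, 0, 0.03], [0, 0, 0.01], [0, 0, 0.001], [0, 0, 0]], "turn": [[0, 0, 0], [0, 0, 0], [0, 0, 0], [0, 0, 0], [0, 0, 0], [0, 0, 0], [0, 0, 0], [0, 0, 0]]}}

```text
clock: 14.12
tool_pos: [0.6134, 0.0955, 0.065]
eef_rot: [0.707, 0.707, 0.001, 0.0]
contact_force: [-1.4, 0.2, -3.1]
opening: 0.47
finger_force: 30.0
```

Request:
{"op": "servo_tool", "data": {"translation": [[0, 0, 0.001], [0, 0, 0.001], [0, 0, 0.001], [0, 0, 0.001], [0, 0, 0]], "turn": [[0, 0, 0], [0, 0, 0], [0, 0, 0], [0, 0, 0], [0, 0, 0]]}}

```text
clock: 14.75
tool_pos: [0.613, 0.0947, 0.0608]
eef_rot: [0.707, 0.707, 0.0, 0.0]
contact_force: [-0.5, -0.8, 5.7]
opening: 0.475
finger_force: 30.0
```

Request:
{"op": "servo_tool", "data": {"translation": [[0, 0, 0], [0, 0, 0], [0, 0, 0], [0, 0, 0], [0, 0, 0], [0, 0, 0], [0, 0, -0.035], [0, 0, -0.06], [0, 0, -0.06], [0, 0, 0]], "turn": [[0, 0, 0], [0, 0, 0], [0, 0, 0], [0, 0, 0], [0, 0, 0], [0, 0, 0], [0, 0, 0], [0, 0, 0], [0, 0, 0], [0, 0, 0]], "grip": 1}}

```text
clock: 16.0
tool_pos: [0.6156, 0.0961, 0.2199]
eef_rot: [0.707, 0.707, 0.005, 0.003]
contact_force: [-0.1, 0.1, -0.2]
opening: 1.0
finger_force: 0.0
```

Request:
{"op": "servo_tool", "data": {"translation": [[-0.0362, -0.0297, 0], [-0.0362, -0.0297, 0], [-0.0362, -0.0297, 0], [-0.0362, -0.0297, 0], [-0.0362, -0.0297, 0], [0, 0, 0], [0, 0, 0]], "turn": [[0, 0, 0], [0, 0, 0], [0, 0, 0], [0, 0, 0], [0, 0, 0], [0, 0, 0], [0, 0, 0]]}}

```text
clock: 16.88
tool_pos: [0.4645, -0.0857, 0.2144]
eef_rot: [0.707, 0.707, 0.0, -0.0]
contact_force: [1.0, 0.4, -0.2]
opening: 0.997
finger_force: 0.0
```

Request:
{"op": "servo_tool", "data": {"translation": [[0, 0, 0.05], [0, 0, 0.05], [0, 0, 0.03], [0, 0, 0.0145], [0, 0, 0], [0, 0, 0]], "turn": [[0, 0, 0], [0, 0, 0], [0, 0, 0], [0, 0, 0], [0, 0, 0], [0, 0, 0]]}}

```text
clock: 17.62
tool_pos: [0.465, -0.0854, 0.0705]
eef_rot: [0.707, 0.708, 0.001, 0.0]
contact_force: [-0.5, -0.1, 0.8]
opening: 0.995
finger_force: 0.0
```

Request:
{"op": "servo_tool", "data": {"translation": [[0, 0, 0], [0, 0, 0], [0, 0, 0], [0, 0, 0], [0, 0, 0], [0, 0, 0], [0, 0, 0], [0, 0, 0]], "turn": [[0, 0, 0], [0, 0, 0], [0, 0, 0], [0, 0, 0], [0, 0, 0], [0, 0, 0], [0, 0, 0], [0, 0, 0]], "grip": 0}}

```text
clock: 18.62
tool_pos: [0.4645, -0.0863, 0.0703]
eef_rot: [0.707, 0.707, 0.0, 0.0]
contact_force: [0.9, -0.2, 0.5]
opening: 0.475
finger_force: 30.0
```

Request:
{"op": "servo_tool", "data": {"translation": [[0, 0, -0.02], [0, 0, -0.05], [0, 0, -0.05], [0.0202, 0.0284, 0], [0.0202, 0.0284, 0], [0.0202, 0.0284, 0], [0.0202, 0.0284, 0], [0.0202, 0.0284, 0], [0, 0, 0], [0, 0, 0]], "turn": [[0, 0, 0], [0, 0, 0], [0, 0, 0], [0, 0, 0], [0, 0, 0], [0, 0, 0], [0, 0, 0], [0, 0, 0], [0, 0, 0], [0, 0, 0]]}}

```text
clock: 19.88
tool_pos: [0.6043, 0.0138, 0.189]
eef_rot: [0.707, 0.707, -0.002, -0.001]
contact_force: [-0.1, -0.6, -3.9]
opening: 0.474
finger_force: 30.0
```

Request:
{"op": "servo_tool", "data": {"translation": [[0, 0, 0.04], [0, 0, 0.035], [0, 0, 0.02], [0, 0, 0.006], [0, 0, 0.001], [0, 0, 0], [0, 0, 0]], "turn": [[0, 0, 0], [0, 0, 0], [0, 0, 0], [0, 0, 0], [0, 0, 0], [0, 0, 0], [0, 0, 0]]}}

```text
clock: 20.75
tool_pos: [0.6066, 0.0147, 0.0891]
eef_rot: [0.707, 0.707, 0.001, 0.001]
contact_force: [0.4, 0.3, -4.0]
opening: 0.476
finger_force: 30.0
```

Request:
{"op": "servo_tool", "data": {"translation": [[0, 0, 0.001], [0, 0, 0.001], [0, 0, 0.001], [0, 0, 0], [0, 0, 0]], "turn": [[0, 0, 0], [0, 0, 0], [0, 0, 0], [0, 0, 0], [0, 0, 0]]}}

```text
clock: 21.38
tool_pos: [0.6065, 0.0148, 0.0862]
eef_rot: [0.707, 0.707, 0.0, 0.0]
contact_force: [-2.3, -0.4, 5.2]
opening: 0.477
finger_force: 30.0
```

Request:
{"op": "servo_tool", "data": {"translation": [[0, 0, 0], [0, 0, 0], [0, 0, 0], [0, 0, 0], [0, 0, 0], [0, 0, 0], [0, 0, -0.035], [0, 0, -0.05], [0, 0, -0.05], [0, 0, 0]], "turn": [[0, 0, 0], [0, 0, 0], [0, 0, 0], [0, 0, 0], [0, 0, 0], [0, 0, 0], [0, 0, 0], [0, 0, 0], [0, 0, 0], [0, 0, 0]], "grip": 1}}

```text
clock: 22.62
tool_pos: [0.6087, 0.0156, 0.2243]
eef_rot: [0.707, 0.707, 0.003, 0.003]
contact_force: [0.1, -0.6, -0.6]
opening: 1.001
finger_force: 0.0
```

Request:
{"op": "servo_tool", "data": {"translation": [[0.0208, -0.0306, 0], [0.0208, -0.0306, 0], [0.0208, -0.0306, 0], [0.0208, -0.0306, 0], [0.0208, -0.0306, 0], [0, 0, 0], [0, 0, 0]], "turn": [[0, 0, 0], [0, 0, 0], [0, 0, 0], [0, 0, 0], [0, 0, 0], [0, 0, 0], [0, 0, 0]]}}

```text
clock: 23.5
tool_pos: [0.4534, 0.1182, 0.2197]
eef_rot: [0.707, 0.707, -0.0, 0.0]
contact_force: [0.4, -0.1, -0.1]
opening: 0.996
finger_force: 0.0
```

Down to 0.095.

Request:
{"op": "servo_tool", "data": {"translation": [[0.0005, 0, 0.05], [0, 0, 0.045], [0, 0, 0.03], [0, 0, 0], [0, 0, 0], [0, 0, 0]], "turn": [[0, 0, 0], [0, 0, 0], [0, 0, 0], [0, 0, 0], [0, 0, 0], [0, 0, 0]]}}

```text
clock: 24.25
tool_pos: [0.4542, 0.1192, 0.0963]
eef_rot: [0.707, 0.707, 0.001, 0.001]
contact_force: [0.0, 0.1, 0.6]
opening: 0.999
finger_force: 0.0
```

Request:
{"op": "servo_tool", "data": {"translation": [[0, 0, 0], [0, 0, 0], [0, 0, 0], [0, 0, 0], [0, 0, 0], [0, 0, 0], [0, 0, 0], [0, 0, 0]], "turn": [[0, 0, 0], [0, 0, 0], [0, 0, 0], [0, 0, 0], [0, 0, 0], [0, 0, 0], [0, 0, 0], [0, 0, 0]], "grip": 0}}

```text
clock: 25.25
tool_pos: [0.4533, 0.1192, 0.0952]
eef_rot: [0.707, 0.707, 0.0, 0.0]
contact_force: [0.9, 0.1, -1.0]
opening: 0.465
finger_force: 29.8
```

Request:
{"op": "servo_tool", "data": {"translation": [[0, 0, -0.03], [0, 0, -0.06], [0, 0, -0.06], [-0.0307, 0.0245, 0], [-0.0307, 0.0245, 0], [-0.0307, 0.0245, 0], [-0.0307, 0.0245, 0], [-0.0307, 0.0245, 0], [-0.0305, 0.0248, 0], [0, 0, 0]], "turn": [[0, 0, 0], [0, 0, 0], [0, 0, 0], [0, 0, 0], [0, 0, 0], [0, 0, 0], [0, 0, 0], [0, 0, 0], [0, 0, 0], [0, 0, 0]]}}

```text
clock: 26.5
tool_pos: [0.6006, -0.0693, 0.2433]
eef_rot: [0.709, 0.705, -0.002, 0.0]
contact_force: [-0.2, 0.0, -3.9]
opening: 0.465
finger_force: 29.8
```

Request:
{"op": "servo_tool", "data": {"translation": [[0, 0, 0], [0, 0, 0.04], [0, 0, 0.04], [0, 0, 0.03], [0, 0, 0.015], [0, 0, 0.005], [0, 0, 0.001], [0, 0, 0], [0, 0, 0]], "turn": [[0, 0, 0], [0, 0, 0], [0, 0, 0], [0, 0, 0], [0, 0, 0], [0, 0, 0], [0, 0, 0], [0, 0, 0], [0, 0, 0]]}}

```text
clock: 27.62
tool_pos: [0.601, -0.0648, 0.1151]
eef_rot: [0.707, 0.707, 0.001, 0.001]
contact_force: [0.7, -0.3, -5.0]
opening: 0.465
finger_force: 29.8
```

Request:
{"op": "servo_tool", "data": {"translation": [[0, 0, 0.001], [0, 0, 0.001], [0, 0, 0.001], [0, 0, 0.001], [0, 0, 0], [0, 0, 0]], "turn": [[0, 0, 0], [0, 0, 0], [0, 0, 0], [0, 0, 0], [0, 0, 0], [0, 0, 0]]}}

```text
clock: 28.38
tool_pos: [0.6006, -0.0647, 0.1112]
eef_rot: [0.707, 0.707, 0.0, 0.0]
contact_force: [-2.0, -0.4, 6.0]
opening: 0.47
finger_force: 29.8
```

Release, lift, and back off toward the robot for a clear view.

Request:
{"op": "servo_tool", "data": {"translation": [[0, 0, 0], [0, 0, 0], [0, 0, 0], [0, 0, 0], [0, 0, 0], [0, 0, 0], [0, 0, -0.035], [0, 0, -0.05], [0, 0, -0.06], [0, 0, 0]], "turn": [[0, 0, 0], [0, 0, 0], [0, 0, 0], [0, 0, 0], [0, 0, 0], [0, 0, 0], [0, 0, 0], [0, 0, 0], [0, 0, 0], [0, 0, 0]], "grip": 1}}

```text
clock: 29.62
tool_pos: [0.6035, -0.064, 0.2602]
eef_rot: [0.707, 0.707, 0.004, 0.003]
contact_force: [0.0, 0.4, -1.0]
opening: 0.996
finger_force: 0.0
```

Request:
{"op": "servo_tool", "data": {"translation": [[-0.04, -0.03, 0], [-0.04, -0.03, 0], [-0.04, -0.03, 0], [-0.04, -0.03, 0], [-0.04, -0.03, 0], [-0.04, -0.02, 0], [0, 0, 0], [0, 0, 0]], "turn": [[0, 0, 0], [0, 0, 0], [0, 0, 0], [0, 0, 0], [0, 0, 0], [0, 0, 0], [0, 0, 0], [0, 0, 0]]}}

```text
clock: 30.62
tool_pos: [0.4305, -0.3039, 0.2547]
eef_rot: [0.707, 0.707, 0.0, -0.001]
contact_force: [-0.6, 0.7, -0.6]
opening: 0.997
finger_force: 0.0
```

Run:
```python
from h import *
s=snap("top"); save(s,"top3.png"); save(snap("scene"),"scene3.png")
for x,y,H in((.6198,.1743,.071),(.6134,.0945,.096),(.6068,.0148,.121),(.6006,-.0648,.146)):
    P=s["P"].reshape(-1,3); T=P[(np.hypot(P[:,0]-x,P[:,1]-y)<.035)&(abs(P[:,2]-H)<.006)]
    c,e=ring(T); print(H,len(T),c.round(4),(c[:2]-[x,y]).round(4),T[:,2].mean().round(4))
```

```text
0.071 75 [0.62   0.1745 0.0194] [0.0002 0.0002] 0.071
0.096 82 [0.6123 0.095  0.0193] [-0.0011  0.0005] 0.0954
0.121 89 [0.6058 0.0146 0.0194] [-0.001  -0.0002] 0.1205
0.146 88 [ 0.6001 -0.0644  0.0194] [-0.0005  0.0004] 0.1456
```

View pics/scene3.png

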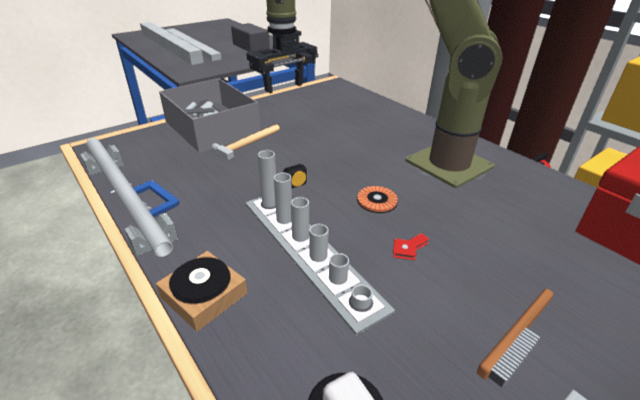

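The row steps down evenly from the tall post at (267,180) to the short one at (362,297). All four tubes are upright and within about 1 mm of their plate centres.

```bash
python3 -c "
from plant import r
print(r.finish_job())"
```

```text
the job is handed in; nothing more can be done
None
```

The job is handed in: the 130, 105, 80 and 55 mm tubes stand in order from the tall post, each measured within about 1.5 mm of its plate's centre, after about 31 s of the 88 s allowed; the hand-in call returned no verdict.

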